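# Press the kart's brake pedal to its stop

### The arm

A 7-joint arm with a two-finger parallel gripper is mounted at the origin on the work surface. World frame = base frame: x ahead of the robot, y to its left, z up, the work surface at z = 0. Lengths are in m, angles in degrees, forces in N, time in s.
With the tool pointing down it reaches from about 0.4 to 0.875 m from the base axis. Payload 6.5 kg.
Tool frame: the origin (TCP) lies midway between the tips of the shut fingers; the grasp point (between the pads) lies 19 mm behind it; z points along the fingers, y is the line along which they close (so a half turn about z gives the same grasp; the last joint's range is limited). The gripper opens to 88 mm and grips with 3 to 60 N. Pads are 18 mm wide; open, the fingers measure 123 mm over their backs; the gripper's body (75 mm by 187 mm) begins 45 mm behind the grasp point.
Start: joints at [-68.079, 30.733, -0.252, 88.115, 0.149, 61.152, -4.079], TCP at [0.282, 0.586, 0.239] pointing down, gripper open.
Joint ranges: [-154.64, 154.64], [-21.42, 123.67], [-72.66, 72.17], [13.99, 137.28], [-74.86, 254.86], [10.95, 109.41], [-158.01, 158.01]. Speed limits (degrees/s): [136.94, 136.94, 180, 180, 180, 180, 180].

### API

Orientations are given as [roll, pitch, yaw] about the fixed x, y, z axes, in that order (R = Rz(yaw) Ry(pitch) Rx(roll)).
In Python, from workcell import * gives the robot as it stands. The module is installed in compiled form; this text tells all that it offers.
- The arm moves only by the tool servo_tool, never from a script. Its argument "series" is a list of rows, each a list of 4 numbers: the shift along the world's x, y, z in units of 200 mm (1.0 is 200 mm), then the turn about the world's z in units of 45 degrees (1.0 is 45 degrees). In form: [[dx, dy, dz, roll], ...]. A call has 1 to 12 rows; each row is the pose to reach, as a shift and turn from the pose commanded when the call began; what a row does not reach only later rows make up. A row lasts 1/8 s, in which the tool goes at most 62.5 mm and 10.7 degrees, less where a joint would pass 70% of its speed; a pose out of reach is approached as far as the arm can. A call with a number of a shift or a turn outside -1 to 1 is refused whole. A call with a gripper value outside its range is refused whole. "grip" is the opening, from 0 (shut) to 1 (fully open), set as the call begins (left out, the last holds). The fingers move at their own pace and stop on an object; "squeeze" is the grip in N (left out, the last holds). Time passes only in rows, so rows that repeat a pose let the fingers close. It gives the time, the measured TCP pose, the force, the opening and the grip force at its end, in the units of the state.
- state(): the state, without advancing time (a new reading comes with each control period).
- camera(name): name is "scene" or "top" or "wrist"; returns a dict with "image" (400x640x3 uint8, blue, green, red), "camera_matrix" (3x3 intrinsics, pixels), "T" (4x4, takes a point from camera to world coordinates); the wrist camera has in their place "mount" (4x4, takes a point from camera to tool coordinates, whose origin is the TCP and whose axes are the flange's). Camera axes: x right, y down, z forward; pixel columns grow to the right and rows downward; lengths in m; the calibration is good to about 2 mm. A picture is of the moment at which its call begins: read the wrist's pose just before it. There is no depth.
- finish_job(): hands the job in; it is judged then, once.
The state is a dict: "time_s": time; "q": joint angles; "joint_vel": joint speeds; "joint_efforts": joint torques, N m; "position": TCP position; "orientation": TCP orientation; "wrist_force": force on the tool from outside, world axes, zero at the start; "torque": the same for the moment, N m; "opening": finger opening in m; "grip_force": force on a finger pad.
Only numpy, scipy, OpenCV 4.12 (cv2) and the standard library are available. Lean on these libraries where they do the work, as an engineer would, in place of code of your own. Each camera call takes 0.05 s, during which the arm holds its last target. There are 200 camera calls.

### The job

Two kart pedals are bolted down on the bench for a check. Press the brake pedal, the one with the red pad, all the way down to its stop, hold it there for about a second, then let it come fully back up and move the gripper clear. Do not press the throttle pedal with the black pad.

Things in the scene. Friction and masses are not known exactly. Their poses are not given: they have to be found in the camera images.
- brake_pedal (a joint): The brake pedal's hinge angle in rad: 0 released (pedal slopes 28 degrees), 0.36 at its stop (slopes 7 degrees). A spring pushes it back to 0; about 3 N at the pad starts it and 10 N reaches the stop. The pad's centre goes down about 41 mm and moves 19 mm level, away from the hinge.
- brake_pad (a point): Centre of the upper face of the brake's red pad (60 long, 50 mm wide), 107 mm above the bench released, 66 mm at the stop. Moves with the pedal: x runs along the face, down the slope to the hinge; y along the hinge; z out of the face. Hinge axis: 125 mm along x, 16 mm below the face. Free end roughly towards the robot. Fixed dark base plate 240 x 90 mm, black-capped reservoir behind the hinge.
- throttle_pedal (a joint): The throttle pedal's hinge angle in rad, same build and values: 0 released, 0.36 at its stop. Must stay released.
- throttle_pad (a point): Centre of the upper face of the throttle pedal's black pad (60 mm long, 36 mm wide), axes as for the brake pad. The same kind of base plate, with a small steel bracket and brass tube behind the hinge; it stands to the left or the right of the brake pedal, their base plates' centres at least 230 mm apart.

How it is judged:
By the outcome, as a careful person would: the job done as asked, in the order asked, and still so for the second after the job is handed in, with the robot touching nothing.
It also fails if it takes over 32 s, if anything falls off the work surface, if the arm or the gripper's body presses on something with over 40 N, if the wrist force passes 120 N, or if a joint passes its speed limit or range.

## Working session

There is one attempt and no reset: what is moved stays moved. The work goes in short steps, Python scripts to look and compute and a tool call to move; the robot and the scene stay as the last step left them, time stands still between calls to the robot, and variables do not carry over. Pictures are saved under pics/ and viewed, at most 10 in all, crops included, and the job is handed in when it is done.

Besides the shell and the picture viewer there is one more tool, called by a JSON object that holds its "op" and its "data". servo_tool: Moves the arm, as the interface text tells. Shifts and turns lie within -1 to 1; 1 stands for 200 mm of shift or 45 degrees of turn. Its arguments: {"type":"object","properties":{"series":{"type":"array"},"grip":{"type":"number"},"squeeze":{"type":"number"}},"required":["series"]}

```bash
mkdir -p pics
python3 - <<'E'
from workcell import *
import cv2,pickle,numpy as np
s=state();print(s['time_s'],s['position'],s['orientation'],s['opening'])
d={}
for n in("scene","top"):
    c=camera(n);d[n]=c;print(n,c["camera_matrix"].tolist(),np.round(c["T"],3).tolist())
pickle.dump(d,open('a.pkl','wb'))
cv2.imwrite('pics/a.png',cv2.resize(np.vstack([d["scene"]["image"],d["top"]["image"]]),(480,600),interpolation=cv2.INTER_AREA))
cv2.imwrite('pics/top.png',d["top"]["image"])
cv2.imwrite('pics/scene.png',d["scene"]["image"])
E
```

```text
0.0 [0.28175954 0.58506649 0.23784285] [-1.79900353e+02  7.84782538e-03  1.54289509e+02] 0.08810933712085295
scene [[374.89565341476964, 0.0, 321.6163413248021], [0.0, 374.89565341476964, 193.12935133061399], [0.0, 0.0, 1.0]] [[-0.101, 0.628, -0.772, 1.282], [0.995, 0.079, -0.066, 0.061], [0.019, -0.774, -0.632, 0.654], [0.0, 0.0, 0.0, 1.0]]
top [[479.783835151341, 0.0, 320.5537580371973], [0.0, 479.783835151341, 196.28619943147459], [0.0, 0.0, 1.0]] [[-0.065, -0.974, 0.217, 0.432], [-0.998, 0.065, -0.009, -0.021], [-0.006, -0.217, -0.976, 0.967], [0.0, 0.0, 0.0, 1.0]]
```

View pics/top.png

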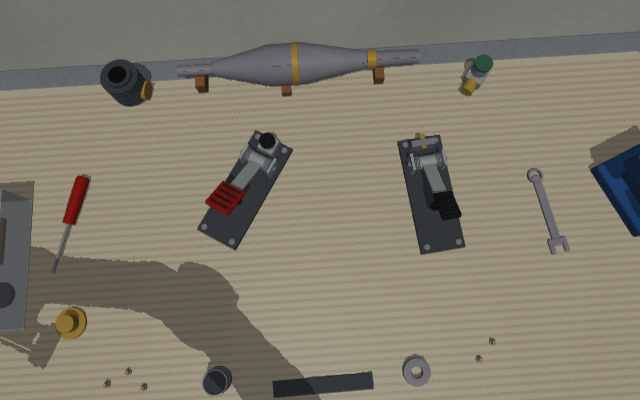

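View pics/scene.png

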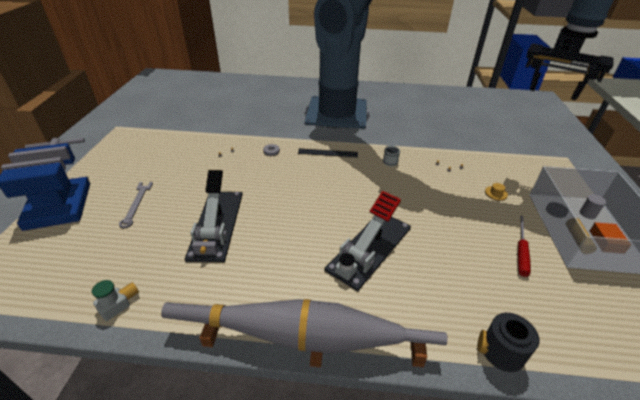

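The top view shows the brake's red pad at about (225,198) with its reservoir at (267,141), and the throttle's black pad at (447,205). In the scene view the red pad is at (385,206). The red screwdriver at (76,200) has to be kept out of the colour mask.

```bash
cat > h.py <<'E'
import cv2,numpy as np
def ray(c,uv):
    d=c["T"][:3,:3]@np.linalg.inv(c["camera_matrix"])@[uv[0],uv[1],1]; return c["T"][:3,3],d/np.linalg.norm(d)
def onz(c,uv,z):
    o,d=ray(c,uv); return o+d*(z-o[2])/d[2]
def red(im,x0,x1,y0,y1):
    h=cv2.cvtColor(im,cv2.COLOR_BGR2HSV)
    m=cv2.inRange(h,(0,150,60),(8,255,255))|cv2.inRange(h,(172,150,60),(180,255,255))
    k=np.zeros_like(m);k[y0:y1,x0:x1]=m[y0:y1,x0:x1]
    r=cv2.minAreaRect(cv2.findNonZero(k)); return r,cv2.boxPoints(r)
E
python3 - <<'E'
from h import *
import pickle
np.set_printoptions(precision=4,suppress=True)
d=pickle.load(open('a.pkl','rb'))
R=[]
for n,b in(("top",(190,260,170,230)),("scene",(360,410,185,230))):
    r,p=red(d[n]["image"],*b);print(n,r,p.tolist());print(onz(d[n],r[0],.107));R.append(ray(d[n],r[0]))
(o1,d1),(o2,d2)=R
t=np.linalg.lstsq(np.c_[d1,-d2],o2-o1,rcond=None)[0]
print("tri",o1+t[0]*d1,o2+t[1]*d2)
t=d["top"]
h=cv2.cvtColor(t["image"],cv2.COLOR_BGR2HSV)
# base plate corners as read in the top view, plate top assumed ~10 mm
c=[onz(t,u,.01) for u in((256,131),(292,150),(237,249),(198,231))]
print(np.array(c))
far=(c[0]+c[1])/2;near=(c[2]+c[3])/2;v=far-near
print("plate len",np.linalg.norm(v),"w",np.linalg.norm(c[0]-c[1]),"axis deg",np.degrees(np.arctan2(v[1],v[0])),"centre",(far+near)/2)
E
```

```text
top ((224.8780517578125, 197.40245056152344), (26.237194061279297, 32.32796859741211), 38.65980911254883) [[204.53659057617188, 201.8292694091797], [224.73171997070312, 176.5853729248047], [245.21951293945312, 192.9756317138672], [225.02438354492188, 218.2195281982422]]
[0.6329 0.1471 0.107 ]
scene ((385.0921325683594, 205.1674346923828), (21.09502410888672, 26.35692596435547), 31.429563522338867) [[369.22021484375, 210.91238403320312], [382.96405029296875, 188.4224853515625], [400.96405029296875, 199.4224853515625], [387.22021484375, 221.91238403320312]]
[0.6384 0.1491 0.107 ]
tri [0.6339 0.1479 0.1028] [0.6338 0.1497 0.1031]
[[0.7948 0.0973 0.01  ]
 [0.7478 0.0237 0.01  ]
 [0.5483 0.1442 0.01  ]
 [0.5898 0.2217 0.01  ]]
plate len 0.23637661532999663 w 0.08735515502352996 axis deg -31.184291033766964 centre [0.6702 0.1217 0.01  ]
```

{"op": "servo_tool", "data": {"series": [[0.1, -0.12, 0, -0.02], [0.22, -0.27, 0, -0.05], [0.34, -0.42, 0, -0.08], [0.47, -0.58, 0, -0.1], [0.6, -0.735, 0, -0.12], [0.6, -0.735, 0, -0.12]], "grip": 0}}

```text
time_s: 0.85
position: [0.4049, 0.435, 0.2385]
orientation: [-179.9, 0.1, 148.5]
wrist_force: [-0.1, -0.2, -0.4]
opening: 0.0304
grip_force: 0.0
```

{"op": "servo_tool", "data": {"series": [[0.1, -0.12, 0, 0], [0.22, -0.27, 0, 0], [0.34, -0.42, 0, 0], [0.47, -0.58, 0, 0], [0.6, -0.735, 0, 0], [0.6, -0.735, 0, 0]]}}

```text
time_s: 1.6
position: [0.5237, 0.2889, 0.2385]
orientation: [-179.9, 0.1, 148.6]
wrist_force: [-0.1, 0.7, 0.0]
opening: 0.0003
grip_force: 0.0
```

{"op": "servo_tool", "data": {"series": [[0.1, -0.12, 0, 0], [0.22, -0.27, 0, 0], [0.34, -0.42, 0, 0], [0.45, -0.55, 0, 0], [0.52, -0.63, 0, 0], [0.52, -0.63, 0, 0], [0.52, -0.63, 0, 0]]}}

```text
time_s: 2.48
position: [0.6249, 0.1679, 0.2385]
orientation: [180.0, -0.1, 149.0]
wrist_force: [-0.1, 0.5, 0.2]
opening: 0.0005
grip_force: 0.0
```

One close look by the wrist camera.

Run:
```python
from workcell import *
from h import *
from scipy.spatial.transform import Rotation as Ro
s=state();c=camera("wrist")
T=np.eye(4);T[:3,:3]=Ro.from_euler('xyz',s['orientation'],degrees=True).as_matrix();T[:3,3]=s['position']
c["T"]=T@c["mount"];print(s['position'],np.round(c["T"],3).tolist())
r,p=red(c["image"],0,640,0,400);print(r,p.tolist());print(onz(c,r[0],.107))
for u in p: print(u,ray(c,u)[1])
cv2.imwrite('pics/w.png',c["image"])
```

```text
[0.6249402  0.16793014 0.23850107] [[0.514, 0.813, 0.275, 0.554], [0.858, -0.487, -0.164, 0.211], [0.0, 0.32, -0.947, 0.384], [0.0, 0.0, 0.0, 1.0]]
((456.01104736328125, 130.6310577392578), (96.73876953125, 407.4643249511719), 60.235408782958984) [[255.14442443847656, 189.78323364257812], [608.8529052734375, -12.49737548828125], [656.877685546875, 71.4788818359375], [303.169189453125, 273.7594909667969]]
[0.64219045 0.28704733 0.107     ]
[255.14442 189.78323] [ 0.15912211 -0.29888762 -0.94092845]
[608.8529    -12.4973755] [ 0.14684697  0.59518233 -0.79005947]
[656.8777   71.47888] [ 0.33169669  0.59341229 -0.73337519]
[303.1692 273.7595] [ 0.42087545 -0.29581108 -0.85753114]
```

View pics/w.png

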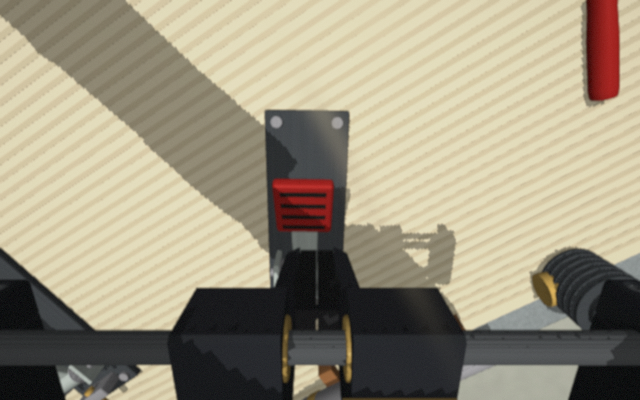

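The wrist view shows the whole red pad spanning (273–334, 180–231), square to the tool. The screwdriver at top right got into the mask.

Run:
```python
from workcell import *
from h import *
from scipy.spatial.transform import Rotation as Ro
s=state();c=camera("wrist")
T=np.eye(4);T[:3,:3]=Ro.from_euler('xyz',s['orientation'],degrees=True).as_matrix();T[:3,3]=s['position']
c["T"]=T@c["mount"]
r,p=red(c["image"],250,360,150,260);print(r)
u0,v0=p.min(0);u1,v1=p.max(0);um=(u0+u1)/2
f=onz(c,(um,v0),.121);n=onz(c,(um,v1),.093)   # free and hinge-side edges of the face
print(f,n,(f+n)/2,"len",np.linalg.norm(f-n),"axis",np.degrees(np.arctan2(*(n-f)[1::-1])))
print("width",np.linalg.norm(onz(c,(u0,v0),.121)-onz(c,(u1,v0),.121)))
```

```text
((302.0948486328125, 204.612060546875), (61.22568893432617, 51.93576431274414), 1.3971810340881348)
[0.6094701  0.16424943 0.121     ] [0.65857283 0.13264372 0.093     ] [0.63402147 0.14844657 0.107     ] len 0.06476109597852661 axis -32.7679674871913
width 0.04922672203465523
```

The pad centre agrees across all three views: (0.634, 0.148), axis −32°. Next, descend to just above the pad.

{"op": "servo_tool", "data": {"series": [[0.065, -0.11, -0.1, 0], [0.065, -0.11, -0.25, 0], [0.065, -0.11, -0.4, 0], [0.065, -0.11, -0.5, 0], [0.065, -0.11, -0.54, 0], [0.065, -0.11, -0.54, 0]]}}

```text
time_s: 3.32
position: [0.6391, 0.144, 0.1309]
orientation: [180.0, 0.0, 148.9]
wrist_force: [0.8, 0.3, 0.9]
opening: 0.0003
grip_force: 0.0
```

{"op": "servo_tool", "data": {"series": [[0, 0, -0.05, 0], [0, 0, -0.1, 0], [-0.012, 0.008, -0.13, 0], [-0.024, 0.015, -0.16, 0], [-0.036, 0.022, -0.19, 0], [-0.048, 0.03, -0.22, 0], [-0.06, 0.038, -0.25, 0], [-0.07, 0.044, -0.275, 0], [-0.07, 0.044, -0.275, 0]]}}

```text
time_s: 4.45
position: [0.6256, 0.1523, 0.0765]
orientation: [180.0, 0.1, 148.9]
wrist_force: [-2.4, -1.6, 8.5]
opening: 0.0005
grip_force: 4.4
```

{"op": "servo_tool", "data": {"series": [[-0.005, 0.003, -0.015, 0], [-0.01, 0.006, -0.03, 0], [-0.015, 0.009, -0.045, 0], [-0.015, 0.009, -0.045, 0]]}}

```text
time_s: 4.95
position: [0.6233, 0.1537, 0.0679]
orientation: [179.9, 0.1, 148.9]
wrist_force: [0.3, -2.5, 11.4]
opening: 0.0001
grip_force: 4.9
```

{"op": "servo_tool", "data": {"series": [[0, 0, -0.01, 0], [0, 0, -0.02, 0], [0, 0, -0.02, 0]]}}

```text
time_s: 5.32
position: [0.6231, 0.154, 0.0662]
orientation: [179.9, 0.1, 148.9]
wrist_force: [-8.6, -2.8, 28.9]
opening: 0.0004
grip_force: 13.6
```

The force jumped to 29 N and the descent stalled, so the pedal is at its stop. I'll hold it for about a second, then come back up along the arc.

{"op": "servo_tool", "data": {"series": [[0, 0, 0, 0], [0, 0, 0, 0], [0, 0, 0, 0], [0, 0, 0, 0], [0, 0, 0, 0], [0, 0, 0, 0], [0, 0, 0, 0], [0, 0, 0, 0]]}}

```text
time_s: 6.32
position: [0.6231, 0.1539, 0.0662]
orientation: [179.9, 0.1, 148.9]
wrist_force: [-7.9, -3.1, 28.0]
opening: 0.0006
grip_force: 13.6
```

{"op": "servo_tool", "data": {"series": [[0.01, -0.006, 0.03, 0], [0.025, -0.015, 0.07, 0], [0.04, -0.025, 0.11, 0], [0.055, -0.035, 0.15, 0], [0.07, -0.044, 0.19, 0], [0.085, -0.053, 0.23, 0], [0.085, -0.053, 0.3, 0], [0.085, -0.053, 0.45, 0], [0.085, -0.053, 0.65, 0], [0.085, -0.053, 0.85, 0], [0.085, -0.053, 0.9, 0], [0.085, -0.053, 0.9, 0]]}}

```text
time_s: 7.82
position: [0.6387, 0.1439, 0.2426]
orientation: [180.0, -0.0, 148.9]
wrist_force: [0.2, 0.1, -0.5]
opening: 0.0003
grip_force: 0.0
```

Run:
```python
from workcell import *
from h import *
from scipy.spatial.transform import Rotation as Ro
s=state();c=camera("wrist");print(s['time_s'],s['position'],s['wrist_force'])
T=np.eye(4);T[:3,:3]=Ro.from_euler('xyz',s['orientation'],degrees=True).as_matrix();T[:3,3]=s['position']
c["T"]=T@c["mount"]
cv2.imwrite('pics/w2.png',c["image"])
r,p=red(c["image"],230,380,120,290);print(r)
u0,v0=p.min(0);u1,v1=p.max(0);um=(u0+u1)/2
f=onz(c,(um,v0),.121);n=onz(c,(um,v1),.093);print((f+n)/2,np.linalg.norm(f-n))
```

```text
7.825 [0.63869858 0.14385566 0.24261648] [ 0.16880312  0.13460852 -0.54315041]
((317.47711181640625, 176.43846130371094), (60.030921936035156, 56.20279312133789), 1.3971810340881348)
[0.63435553 0.14769953 0.107     ] 0.06412628072360556
```

View pics/w2.png

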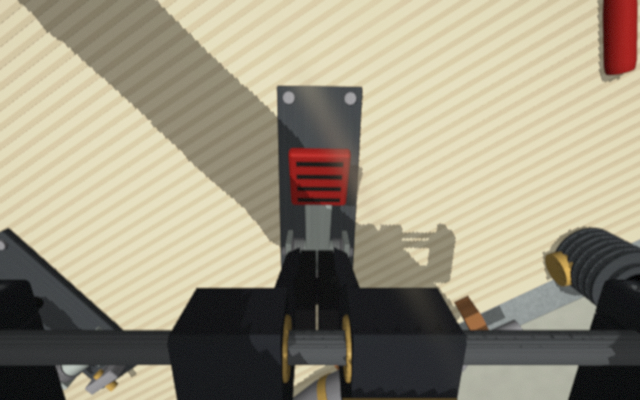

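The red pad at (289–350, 149–205) is back at its released position (0.634, 0.148), and the gripper is clear above it.

```bash
python3 -c "
from workcell import *
print(finish_job())"
```

```text
the job is handed in; nothing more can be done
None
```

The brake pedal was pressed to its stop (about 28 N at the wrist), held there for just over a second and let fully back up; the gripper is clear, the throttle was not touched, and the job was handed in at about 8 s.

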